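# Find top dead centre of a pump eccentric with a plunger gauge

### The arm

A 7-joint arm with a two-finger parallel gripper is mounted at the origin on the work surface. World frame = base frame: x ahead of the robot, y to its left, z up, the work surface at z = 0. Lengths are in m, angles in degrees, forces in N, time in s.
With the tool pointing down it reaches from about 0.425 to 0.875 m from the base axis. Payload 4.7 kg.
Tool frame: the origin (TCP) lies at the very end of the fingers, on their centre line; the grasp point (between the pads) lies 19 mm behind it; x points along the fingers, z is the direction in which the jaws open and shut, and the axes are right-handed (so a half turn about x gives the same grasp; the last joint's range is limited). The gripper opens to 87 mm and grips with 3 to 60 N. Pads are 19 mm wide; open, the fingers measure 117 mm over their backs; the gripper's body (75 mm by 190 mm) begins 51 mm behind the grasp point.
Start: joints at [-75.968, 18.392, -4.016, 83.108, 1.295, 78.541, -3.26], TCP at [0.149, 0.633, 0.223] pointing down, gripper open.
Joint ranges: [-163.93, 163.93], [-17.29, 119.83], [-79.2, 71.16], [3.27, 140.29], [-89.18, 269.18], [5.43, 117.66], [-154.24, 154.24]. Speed limits (degrees/s): [147.25, 147.25, 180, 180, 180, 180, 180].

### API

Orientations are given as [roll, pitch, yaw] about the fixed x, y, z axes, in that order (R = Rz(yaw) Ry(pitch) Rx(roll)).
In Python, from cell import env gives the robot as it stands. The module is installed in compiled form; this text tells all that it offers.
- The arm moves only by the tool drive_tool, never from a script. Its argument "increments" is a list of rows, each a list of 2 entries, a list of its own where there are three numbers: the shift along the tool's x, y, z scaled (see below), then the turn, a rotation vector about the tool's x, y, z scaled (see below). In form: [[[dx, dy, dz], [wx, wy, wz]], ...]. A call has 1 to 10 rows; each row shifts and turns the commanded pose from where the row before left it, along the tool's axes as they then stand; what a row does not reach is not made up. The controller multiplies each number of a shift by 0.04 m and each number of a turn by 120 degrees. A row lasts 1/10 s, in which the tool goes at most 50 mm and 8.59 degrees, less where a joint would pass 70% of its speed; a pose out of reach is approached as far as the arm can. A call with a number of a shift or a turn outside -1 to 1 is refused whole. A call with a gripper value outside its range is refused whole. "hand" is the gripper's target within -1 to 1 (fully open at 1, half-way at 0, shut at -1), set as the call begins (left out, the last holds). The fingers move at their own pace and stop on an object; "squeeze" is the grip in N (left out, the last holds). Time passes only in rows, so rows that do not move let the fingers close. It gives the time, the measured TCP pose, the force and the opening at its end, in the units of the state.
- env.get_obs(): the state, without advancing time (a new reading comes with each control period).
- env.read_camera(name): name is "side" or "top" or "wrist"; returns a dict with "frame" (384x512x3 uint8, red, green, blue), "fx", "fy", "cx", "cy" (pixels), "R" (3x3) and "t" (3): a world point X has camera coordinates R X + t. Camera axes: x right, y down, z forward; pixel columns grow to the right and rows downward; lengths in m; the calibration is good to about 2 mm. A picture is of the moment at which its call begins. There is no depth.
- env.sign_off(): hands the job in, once; it reports no verdict.
The state is a dict: "time_s": time; "qpos": joint angles; "joint_velocities": joint speeds; "effort": joint torques, N m; "tool_pos": TCP position; "tool_rot": TCP orientation; "force": force on the tool from outside, world axes, zero at the start; "wrist_torque": the same for the moment, N m; "grip_width": finger opening in m.
Only numpy, scipy, OpenCV 4.12 (cv2) and the standard library are available. Lean on these libraries where they do the work, as an engineer would, in place of code of your own. Each camera call takes 0.05 s, during which the arm holds its last target.

### The job

Slide the dial gauge along its rails until its plunger bears on the brass pump eccentric and is pressed in about 5 mm (needle in the green), never letting the plunger bottom out. Then crank the spindle gently through one full turn, without straining its sprung handle, while watching the needle swing, and leave the eccentric standing with its high spot against the plunger, where the needle reads its peak. Let go of everything and leave the bottle, beaker and spanner where they are.

Things in the scene. Friction and masses are not known exactly. Their poses are not given: they have to be found in the camera images.
- stand: Test stand bolted to the bench: aluminium base plate 130 x 310 x 12 mm (x -65..65, y -90..220 in its own frame) with a vertical spindle held between a bottom centre and a blue bracket (bracket on the -y side, top at z 93 mm). Origin: on the bench under the spindle axis, z up. The gauge stands on rails on the +y side and slides along y. Yaw varies.
- spindle (a point): A point on the vertical spindle axis, 50 mm above the bench, at the height of the plunger. The brass eccentric here is a disc of 44 mm diameter, 24 mm thick, its centre 5 mm off the axis, so its rim lies 17 to 27 mm from the axis; it is clamped to the spindle at an unknown angle to the crank and turns with it.
- crank (a joint): Angle of the spindle and crank in rad, anticlockwise positive seen from above; at 0 the crank arm points along the stand's -x. Starts within 0.5 rad of 0. Turns endlessly either way, stiffly (about 0.1 to 0.2 N m), and stays where it is left.
- knob_grip (a point): Middle of the grip of the red crank knob, 138 mm above the bench and 44 mm from the spindle axis when the handle is unstrained. The knob is an upright cylinder 18 mm in diameter, 107 to 155 mm above the bench; it spins freely on its own pin, so a gripper holding it need not turn as it is led round the circle. The crank arm beneath it reaches up to 106 mm.
- handle (a joint): The crank arm is telescopic and sprung: how far the knob is pulled outwards (+) or pushed inwards (-) from its 44 mm radius, m, with 1.5 N per mm (about zero when the knob is led truly round its circle). Its stops are at 0.008 either way; straining it past 6 mm (9 N) counts as forcing the crank.
- gauge_post (a point): Grip of the blue-capped round post on the gauge carriage, on its axis, 105 mm above the bench; post 17 mm in diameter, top at 120 mm. The dial in front of it (centre 50 mm nearer the spindle, 56 mm wide) reaches only 72 mm high. Moving the post along the stand's -y slides the gauge towards the spindle, by up to 50 mm from its rearmost place; about 6 N of friction, and it stays where it is left. At the start the plunger is 10 to 35 mm short of the eccentric.
- tip (a point): Centre of the plunger's ball tip (8 mm in diameter), 50 mm above the bench; it points along the stand's -y at the spindle axis. It lies 119 mm nearer the spindle than the gauge post when the plunger is out. Resting on the eccentric, it is 21 mm (low spot) to 31 mm (high spot) from the spindle axis, less up to 0.4 mm that the contact gives.
- plunger (a joint): How far the plunger is pressed in, m: 0 out, 0.020 bottomed out (damages it from 0.019 on). Its spring pushes back with 1 N at 0 and 3 N at 0.020.
- needle (a joint): Angle of the red needle on the white dial (dial faces up), rad, clockwise seen from above: 0 points along the stand's -x with the plunger out, and it turns 0.27 rad per mm of plunger (270 rad per m). Green marks at 4 to 6 mm (1.08 to 1.62 rad), red marks from 18.6 mm.
- reagent: Bystander: amber reagent bottle, 68 mm in diameter, 150 mm tall, origin at the centre of its underside. It stands on the stand's -y side.
- beaker: Bystander: clear beaker, 60 mm across, 65 mm tall, origin at the centre of its underside. It stands beyond the stand.
- spanner: Bystander: steel spanner 150 mm long lying on the bench beyond the stand; origin under its middle.

How it is judged:
By the outcome, as a careful person would: the job done as asked, in the order asked, and still so for the second after the job is handed in, with the robot touching nothing.
It also fails if it takes over 72 s, if anything falls off the work surface, if the arm or the gripper's body presses on something with over 40 N, if the wrist force passes 120 N, or if a joint passes its speed limit or range.

## Working session

There is one attempt and no reset: what is moved stays moved. The work goes in short steps, Python scripts to look and compute and a tool call to move; the robot and the scene stay as the last step left them, time stands still between calls to the robot, and variables do not carry over. Pictures are saved under pics/ and viewed, and the job is handed in when it is done.

Besides the shell and the picture viewer there is one more tool, called after "Emit:" as a command line: name --argument value ..., lists and objects as JSON in quotes. drive_tool: Moves the arm, as the interface text tells. Shifts and turns lie within -1 to 1; 1 stands for 0.04 m of shift or 120 degrees of turn. Its arguments: {"type":"object","properties":{"increments":{"type":"array"},"hand":{"type":"number"},"squeeze":{"type":"number"}},"required":["increments"]}

```bash
mkdir -p pics
cat > h.py <<'E'
from cell import env
import numpy as np, cv2
from scipy.spatial.transform import Rotation as Ro
def shot(n,name,crop=None,s=1):
    c=env.read_camera(n); f=c['frame'][:,:,::-1]
    if crop: x0,y0,x1,y1=crop; f=f[y0:y1,x0:x1]
    if s!=1: f=cv2.resize(f,None,fx=s,fy=s,interpolation=cv2.INTER_CUBIC)
    cv2.imwrite('pics/%s.png'%name,f); return c
def px2z(c,u,v,z):
    R=np.array(c['R']);t=np.array(c['t']);o=-R.T@t
    d=R.T@np.array([(u-c['cx'])/c['fx'],(v-c['cy'])/c['fy'],1]); return o+d*(z-o[2])/d[2]
def proj(c,X):
    p=np.array(c['R'])@np.array(X)+np.array(c['t']); return c['fx']*p[0]/p[2]+c['cx'],c['fy']*p[1]/p[2]+c['cy']
def toolrows(dp):
    o=env.get_obs(); R=Ro.from_euler('xyz',o['tool_rot'],degrees=True).as_matrix(); return R.T@np.array(dp)
E
python3 - <<'E'
from h import *
for n in('side','top','wrist'):
    c=shot(n,n+'0',s=1.5); print(n,c['fx'],c['cx'],c['cy'],np.round(c['R'],3).tolist(),np.round(c['t'],3).tolist())
o=env.get_obs(); print(o); print(Ro.from_euler('xyz',o['tool_rot'],degrees=True).as_matrix().round(3))
E
```

```text
side 465.6871030593751 253.38240122195663 193.66997839598014 [[0.832, -0.554, -0.025], [-0.318, -0.44, -0.84], [0.454, 0.707, -0.542]] [-0.531, 0.254, 0.905]
top 419.94131628068254 256.26949615829824 198.27253353470962 [[0.02, -1.0, 0.016], [-0.999, -0.02, -0.037], [0.037, -0.015, -0.999]] [-0.076, 0.583, 1.055]
wrist 330.4600707999198 255.13298684033143 190.0812091041166 [[0.228, 0.974, -0.001], [0.933, -0.218, 0.287], [0.279, -0.067, -0.958]] [-0.65, -0.034, 0.391]
{'time_s': 0.15, 'qpos': array([-75.96968925,  18.429932  ,  -4.01530658,  83.1591976 ,
         1.29402003,  78.54014142,  -3.26076818]), 'joint_velocities': array([ 0.03240758, -0.13791407, -0.11825474, -0.22465247, -0.0882614 ,
        0.0645888 , -0.1522415 ]), 'effort': array([ 2.97331699e-04, -4.91795075e+01, -4.04297551e-01, -3.12879646e+01,
       -6.38478342e-02,  4.04207467e-02,  1.01966828e-04]), 'tool_pos': array([0.14862289, 0.63235208, 0.22170251]), 'tool_rot': array([-177.17713957,   89.91578748, -100.39922604]), 'force': array([-0.31439478,  0.44656011,  0.12211822]), 'wrist_torque': array([-0.04613712, -0.03635931, -0.00671309]), 'grip_width': 0.08686200078725277}
[[-0.    -0.973  0.229]
 [-0.001  0.229  0.973]
 [-1.    -0.    -0.001]]
```

View pics/side0.png

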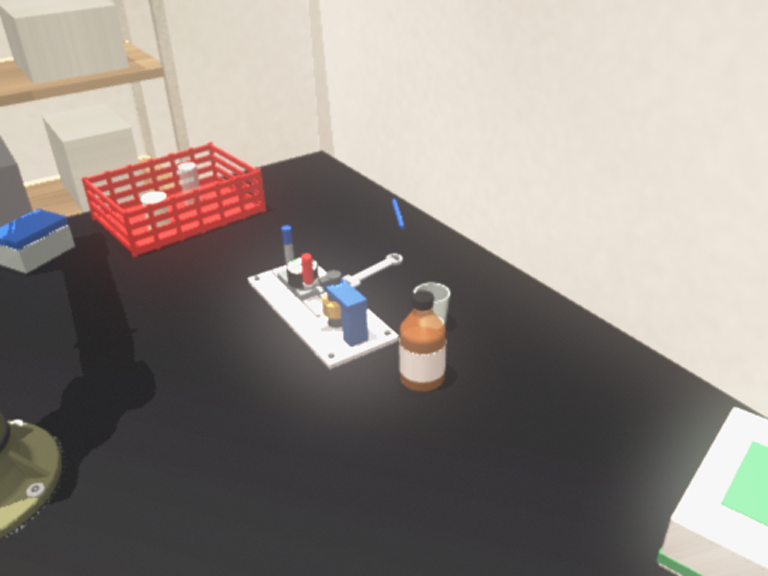

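View pics/top0.png

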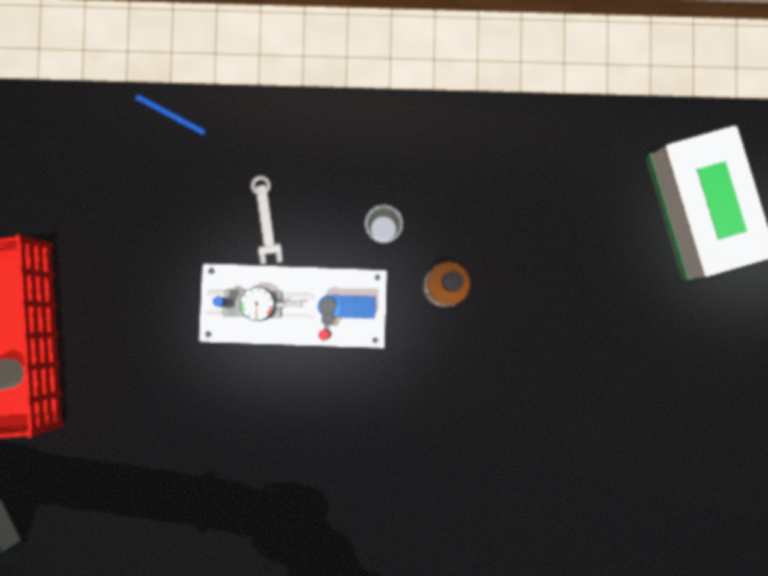

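View pics/wrist0.png

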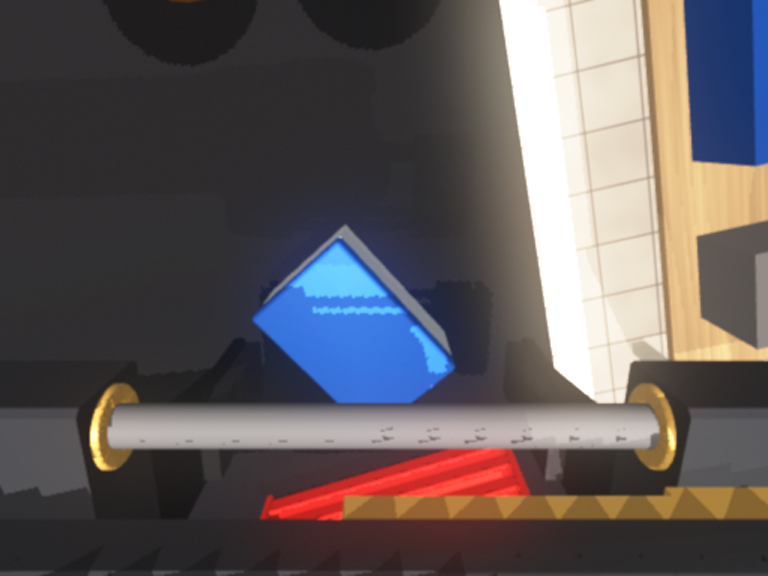

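Run:
```python
from h import *
c=shot('top','topz',(120,165,270,245),5)
f=c['frame'].astype(int)
m=(f.min(2)>120).astype(np.uint8); m[:165]=0;m[245:]=0;m[:,:120]=0;m[:,270:]=0
n,l,s,_=cv2.connectedComponentsWithStats(m); k=1+np.argmax(s[1:,4])
cs,_=cv2.findContours((l==k).astype(np.uint8),cv2.RETR_EXTERNAL,2)
print(cv2.minAreaRect(cs[0]), s[k])
W=[px2z(c,*p,0.012) for p in cv2.boxPoints(cv2.minAreaRect(cs[0]))]
print(np.round(W,4))
```

```text
((195.2144012451172, 197.71163940429688), (124.39619445800781, 64.7704086303711), 2.12109637260437) [ 132  165  126   68 6075]
[[ 0.5041  0.2474  0.012 ]
 [ 0.6678  0.2464  0.012 ]
 [ 0.6629 -0.0688  0.012 ]
 [ 0.4985 -0.0659  0.012 ]]
```

View pics/topz.png

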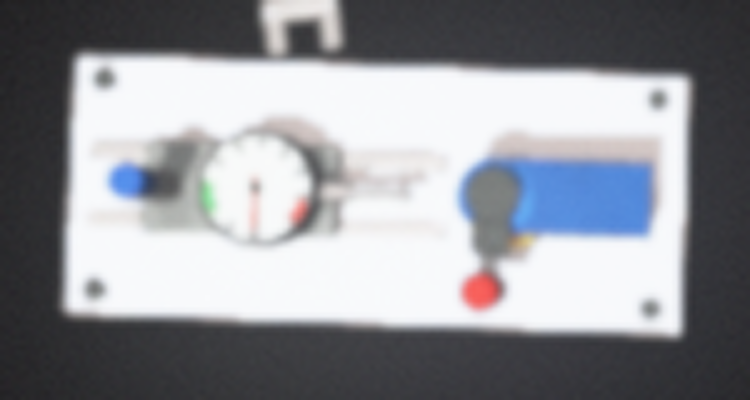

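```bash
cat >> h.py <<'E'
def T(p,O,th):
    c,s=np.cos(th),np.sin(th); p=np.asarray(p,float); return np.array([O[0]+c*p[0]-s*p[1],O[1]+s*p[0]+c*p[1],*p[2:]])
E
python3 - <<'E'
from h import *
c=env.read_camera('top')
f=c['frame'].copy()
q=lambda x,y:((x+.5)/5-.5+120,(y+.5)/5-.5+165)
W=np.array([px2z(c,*q(*p),0.012)[:2] for p in [(75,55),(690,76),(682,334),(64,313)]])
# world: u right=-y, v down=-x. TL: +x,+y stand
S=np.array([(65,220),(65,-90),(-65,-90),(-65,220)])/1e3
a=W-W.mean(0);b=S-S.mean(0)
th=np.arctan2((b[:,0]*a[:,1]-b[:,1]*a[:,0]).sum(),(b*a).sum())
R=np.array([[np.cos(th),-np.sin(th)],[np.sin(th),np.cos(th)]])
O=W.mean(0)-R@S.mean(0)
print('yaw',np.degrees(th),'O',O,'res',W-(S@R.T+O))
k=px2z(c,*q(480,291),.155);p=px2z(c,*q(126,180),.120)
print('knob',k,'post',p)
for n,X in(('knob',k),('post',p)): print(n,'stand',R.T@(X[:2]-O))
# side
s=shot('side','side1',(150,140,290,250),5)
for X in [(*O,.093),(k[0],k[1],.155),(p[0],p[1],.120)]: print(np.round(proj(s,X),1), np.round(((np.array(proj(s,X))-[150,140])*5),0))
for P in S: print('corner',np.round(((np.array(proj(s,(*(R@P+O),.012)))-[150,140])*5),0))
np.savez('pose',O=O,th=th)
E
```

```text
yaw -0.7726305012372419 O [0.56771836 0.02455964] res [[ 0.00026171  0.00085793]
 [ 0.0003835  -0.00060546]
 [-0.00051333 -0.00090019]
 [-0.00013189  0.00064772]]
knob [0.52403746 0.02558603 0.155     ] post [0.57038308 0.1900136  0.12      ]
knob stand [-0.04369077  0.00043728]
post stand [0.00043341 0.16547485]
[222.7 187.5] [364. 237.]
[204.6 170.5] [273. 152.]
[191.3 151.6] [206.  58.]
corner [282. 157.]
corner [580. 417.]
corner [349. 512.]
corner [ 76. 225.]
```

View pics/side1.png

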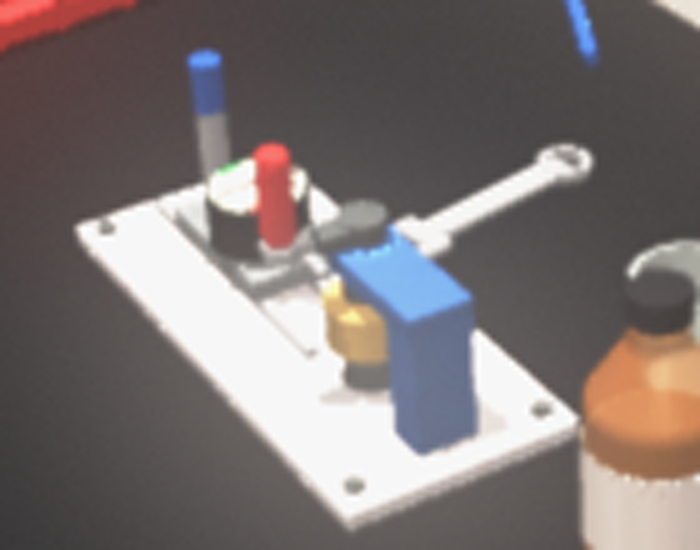

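Emit:
drive_tool --increments '[[[0,0,0],[0.07,0,0]],[[0,0,0],[0.07,0,0]],[[0,0,0],[0.07,0,0]],[[0,0,0],[0.07,0,0]],[[0,0,0],[0.07,0,0]],[[0,0,0],[0.07,0,0]],[[0,0,0],[0.07,0,0]],[[0,0,0],[0.07,0,0]],[[0,0,0],[0.07,0,0]],[[0,0,0],[0.016,0,0]]]' --hand 1 --squeeze 30

```text
time_s: 1.3
tool_pos: [0.1487, 0.6327, 0.2225]
tool_rot: [-51.4, 90.0, -52.4]
force: [0.6, 0.3, -0.3]
grip_width: 0.0871
```

```bash
cat >> h.py <<'E'
P=dict(np.load('pose.npz')) if __import__('os').path.exists('pose.npz') else None
def st():
    o=env.get_obs(); R=Ro.from_euler('xyz',o['tool_rot'],degrees=True).as_matrix()
    th=float(P['th']);c,s=np.cos(th),np.sin(th);Q=np.array([[c,s],[-s,c]])
    p=o['tool_pos']; F=o['force']
    print('t',round(o['time_s'],2),'stand xy mm',(Q@(p[:2]-P['O'])*1e3).round(2),'z',round(p[2]*1e3,2),'F',(Q@F[:2]).round(2),round(F[2],2),'w',round(o['grip_width']*1e3,1),'j7',o['qpos'][6].round(1))
    return p,R,Q
def go(x,y,z): # stand mm target of TCP
    p,R,Q=st(); X=T(np.array([x,y])/1e3,P['O'],float(P['th'])); d=R.T@(np.array([X[0],X[1],z/1e3])-p)
    print('tool units',(d/.04).round(3),'R',R.round(3).tolist())
E
python3 -c "
from h import *
go(0.4,165.5,222)"
```

```text
t 1.3 stand xy mm [-427.22  602.47] z 222.47 F [0.59 0.26] -0.27 w 87.1 j7 -78.7
tool units [  0.015 -10.889  10.726] R [[0.0, 0.017, 1.0], [-0.0, 1.0, -0.017], [-1.0, -0.0, 0.0]]
```

Emit:
drive_tool --increments '[[[0,-0.85,0.84],[0,0,0]],[[0,-0.85,0.84],[0,0,0]],[[0,-0.85,0.84],[0,0,0]],[[0,-0.85,0.84],[0,0,0]],[[0,-0.85,0.84],[0,0,0]],[[0,-0.85,0.84],[0,0,0]],[[0,-0.85,0.84],[0,0,0]],[[0,-0.85,0.84],[0,0,0]],[[0,-0.85,0.84],[0,0,0]],[[0,-0.85,0.84],[0,0,0]]]'

```text
time_s: 2.3
tool_pos: [0.4813, 0.2869, 0.2229]
tool_rot: [59.5, 89.9, 58.8]
force: [1.0, 0.9, 0.0]
grip_width: 0.0874
```

```bash
python3 -c "
from h import *
go(0.4,165.5,222)"
```

```text
t 2.3 stand xy mm [-89.91 261.17] z 222.89 F [1.02 0.92] 0.02 w 87.4 j7 -31.5
tool units [ 0.021 -2.394  2.256] R [[0.0, 0.013, 1.0], [0.001, 1.0, -0.013], [-1.0, 0.001, 0.0]]
```

Emit:
drive_tool --increments '[[[0,-0.8,0.75],[0,0,0]],[[0,-0.8,0.75],[0,0,0]],[[0,-0.8,0.75],[0,0,0]],[[0,0,0],[0,0,0]],[[0,0,0],[0,0,0]]]'

```text
time_s: 2.8
tool_pos: [0.5695, 0.19, 0.2224]
tool_rot: [-153.8, 90.0, -154.7]
force: [0.4, -0.3, 0.5]
grip_width: 0.087
```

```bash
python3 -c "
from h import *
go(0.4,165.5,222)
shot('top','top2',(80,120,280,260),4);shot('wrist','wr2',s=1.5)"
```

```text
t 2.8 stand xy mm [ -0.47 165.46] z 222.43 F [ 0.39 -0.25] 0.45 w 87.0 j7 -16.5
tool units [0.011 0.001 0.022] R [[-0.0, 0.016, 1.0], [-0.0, 1.0, -0.016], [-1.0, -0.0, -0.0]]
```

View pics/top2.png

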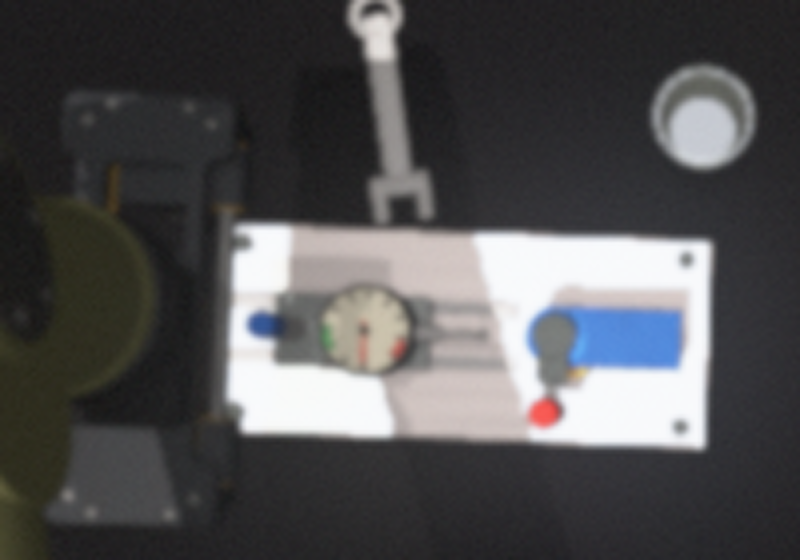

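View pics/wr2.png

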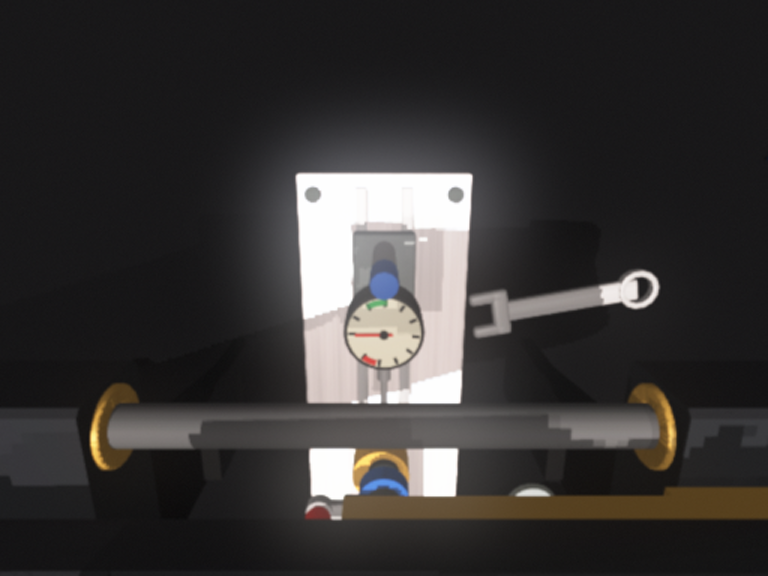

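Emit:
drive_tool --increments '[[[0.9,0,0.02],[0,0,0]],[[0.9,0,0],[0,0,0]],[[0.9,0,0],[0,0,0]],[[0.5,0,0],[0,0,0]],[[0.2,0,0],[0,0,0]],[[0,0,0],[0,0,0]]]'

```text
time_s: 3.5
tool_pos: [0.5686, 0.1925, 0.0858]
tool_rot: [-169.9, 89.9, -170.5]
force: [0.3, 0.8, -0.2]
grip_width: 0.0873
```

Emit:
drive_tool --increments '[[[0,0,0],[0,0,0]],[[0,0,0],[0,0,0]],[[0,0,0],[0,0,0]],[[0,0,0],[0,0,0]],[[0,0,0],[0,0,0]],[[0,0,0],[0,0,0]],[[0,0,0],[0,0,0]]]' --hand -1 --squeeze 35

```text
time_s: 4.2
tool_pos: [0.5698, 0.1913, 0.0866]
tool_rot: [61.6, 90.0, 60.8]
force: [-0.7, -0.9, 0.8]
grip_width: 0.0389
```

```bash
python3 -c "
from h import *
st()
shot('top','top3',(80,120,280,260),4);shot('wrist','wr3',s=1.5)"
```

```text
t 4.2 stand xy mm [-1.2000e-01  1.6674e+02] z 86.61 F [-0.64 -0.88] 0.78 w 38.9 j7 -13.7
```

View pics/top3.png

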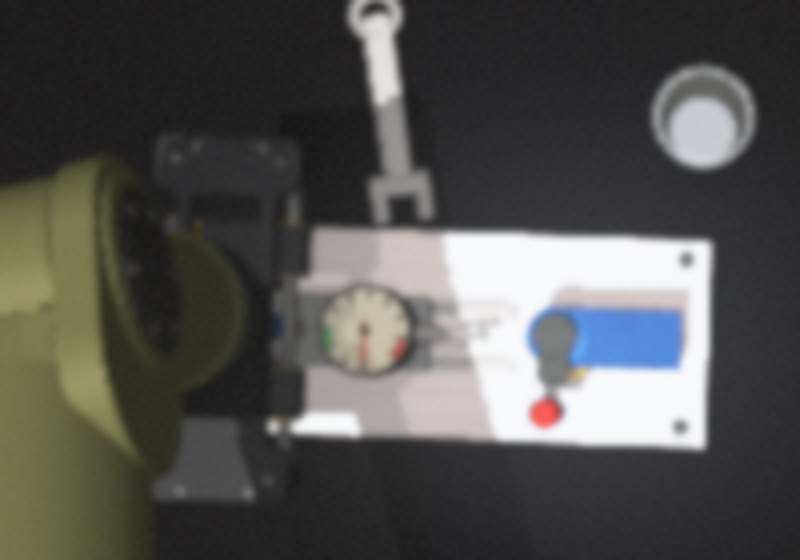

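View pics/wr3.png

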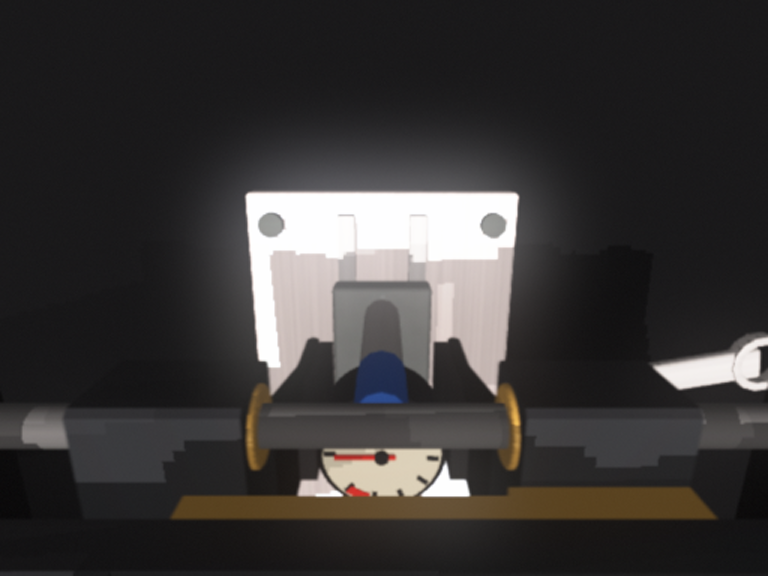

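Emit:
drive_tool --increments '[[[0,0,0],[0,0,0]],[[0,0,0],[0,0,0]],[[0,0,0],[0,0,0]],[[0,0,0],[0,0,0]],[[0,0,0],[0,0,0]]]'

```text
time_s: 4.8
tool_pos: [0.5693, 0.1913, 0.0865]
tool_rot: [-177.0, 89.9, -177.7]
force: [-2.9, -1.0, 1.5]
grip_width: 0.0147
```

```bash
python3 -c "
from h import *
go(0.4,150,86)"
```

```text
t 4.8 stand xy mm [ -0.69 166.73] z 86.5 F [-2.86 -1.  ] 1.55 w 14.7 j7 -13.7
tool units [ 0.013 -0.418  0.027] R [[-0.001, 0.013, 1.0], [-0.0, 1.0, -0.013], [-1.0, -0.0, -0.001]]
```

Emit:
drive_tool --increments '[[[0,0,0],[0,0,0]],[[0,0,0],[0,0,0]]]'

```text
time_s: 5.0
tool_pos: [0.5693, 0.1913, 0.0865]
tool_rot: [-176.3, 89.9, -177.0]
force: [-3.8, -0.3, 3.2]
grip_width: 0.0151
```

```bash
python3 -c "
from h import *
st()
shot('wrist','wr4',s=1.5); shot('side','s4',(130,90,290,210),5)"
```

```text
t 5.0 stand xy mm [ -0.7  166.74] z 86.49 F [-3.76 -0.38] 3.21 w 15.1 j7 -13.7
```

View pics/wr4.png

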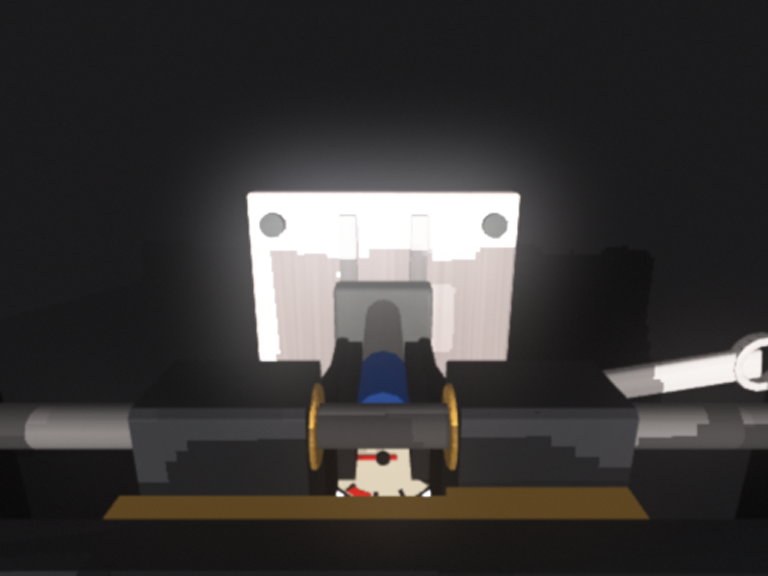

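View pics/s4.png

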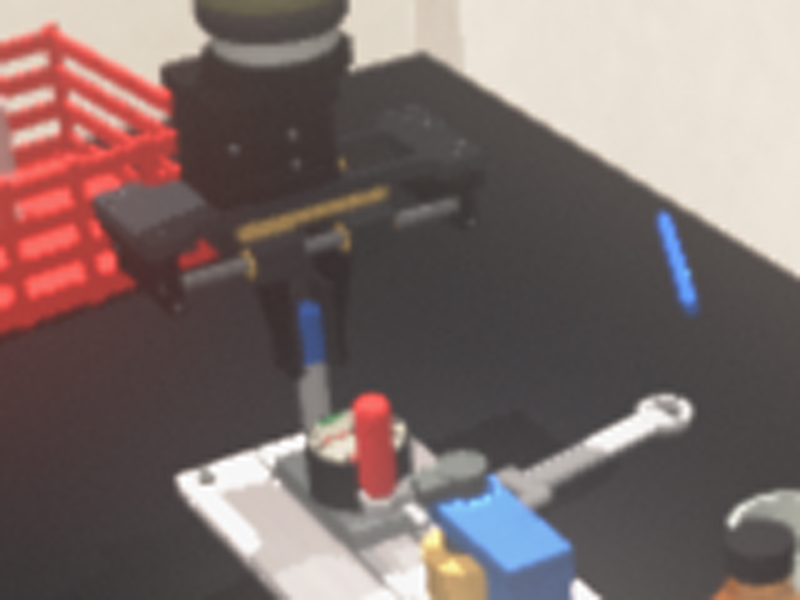

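Emit:
drive_tool --increments '[[[0,-0.05,0],[0,0,0]],[[0,-0.05,0],[0,0,0]],[[0,-0.05,0],[0,0,0]],[[0,-0.05,0],[0,0,0]],[[0,-0.05,0],[0,0,0]],[[0,-0.05,0],[0,0,0]],[[0,-0.05,0],[0,0,0]],[[0,-0.05,0],[0,0,0]],[[0,0,0],[0,0,0]],[[0,0,0],[0,0,0]]]'

```text
time_s: 6.1
tool_pos: [0.5691, 0.1787, 0.0865]
tool_rot: [91.6, 89.8, 91.0]
force: [-4.0, 4.7, 1.2]
grip_width: 0.0148
```

```bash
python3 -c "
from h import *
st()
shot('top','top5',(140,175,220,235),8)"
```

```text
t 6.1 stand xy mm [ -0.68 154.19] z 86.53 F [-4.11  4.6 ] 1.15 w 14.8 j7 -12.3
```

View pics/top5.png

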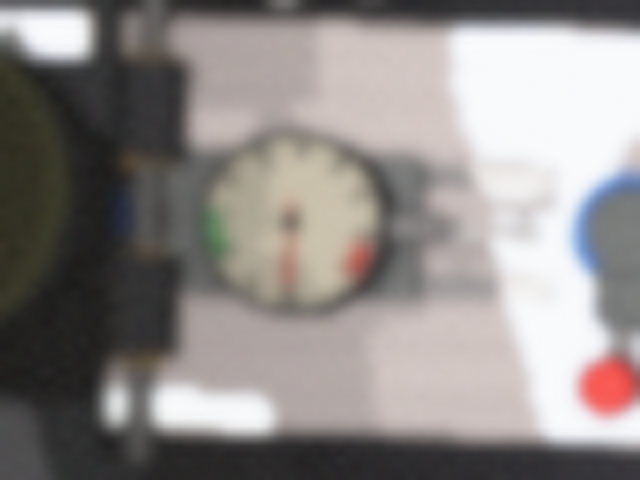

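Emit:
drive_tool --increments '[[[0,-0.05,0],[0,0,0]],[[0,-0.05,0],[0,0,0]],[[0,-0.05,0],[0,0,0]],[[0,0,0],[0,0,0]],[[0,0,0],[0,0,0]]]'

```text
time_s: 6.65
tool_pos: [0.569, 0.1727, 0.0865]
tool_rot: [93.2, 89.8, 92.6]
force: [-4.1, 6.0, 1.4]
grip_width: 0.0148
```

```bash
cat >> h.py <<'E'
def needle(n='top',name=None,post_y=None,zd=.071):
    c=env.read_camera(n); f=c['frame'].astype(float); th=float(P['th'])
    # polar sample around dial centre: search centre y by cap: given
    best=[]
    for rr in np.arange(.006,.0225,.0015):
        row=[]
        for a in np.radians(np.arange(-40,330,2)):
            # angle a clockwise from -x seen from above: dir = (-cos a, +sin a)
            X=T([-rr*np.cos(a),post_y/1e3-.05+rr*np.sin(a),zd],P['O'],th)
            u,v=proj(c,X); px=cv2.getRectSubPix(c['frame'],(1,1),(u,v))[0,0].astype(float)
            row.append(px[0]-(px[1]+px[2])/2)
        best.append(row)
    b=np.array(best); m=b[:7].mean(0); A=np.arange(-40,330,2)
    k=int(np.argmax(m)); w=slice(max(0,k-8),k+9); ww=np.clip(m[w]-np.median(m),0,None); a=(A[w]*ww).sum()/ww.sum()
    print('needle deg %.1f -> %.2f mm, peak %.0f med %.0f'%(a,np.radians(a)/.27,m[k],np.median(m)))
    if name:
        u,v=proj(c,T([0,post_y/1e3-.05,zd],P['O'],th)); x0,y0=int(u)-40,int(v)-35
        g=cv2.resize(c['frame'][y0:y0+70,x0:x0+80,::-1],None,fx=8,fy=8,interpolation=cv2.INTER_CUBIC)
        cv2.circle(g,(int((u-x0+.5)*8),int((v-y0+.5)*8)),3,(255,0,255),-1); cv2.imwrite('pics/%s.png'%name,g)
    return c
E
python3 -c "
from h import *
p,R,Q=st()
py=(Q@(p[:2]-P['O'])*1e3)[1]-1.2; print(py)
needle('top','n1',py)"
```

```text
t 6.65 stand xy mm [ -0.71 148.15] z 86.52 F [-4.22  5.9 ] 1.45 w 14.8 j7 -11.8
146.94601387255221
needle deg 5.9 -> 0.38 mm, peak 43 med 20
```

View pics/n1.png

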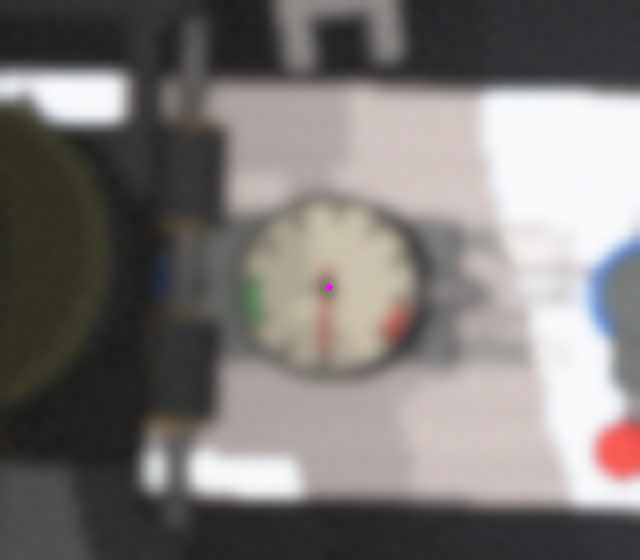

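Emit:
drive_tool --increments '[[[0,-0.05,0],[0,0,0]],[[0,-0.05,0],[0,0,0]],[[0,0,0],[0,0,0]]]'

```text
time_s: 7.0
tool_pos: [0.5689, 0.1687, 0.0865]
tool_rot: [93.4, 89.8, 92.8]
force: [-4.5, 6.2, 1.6]
grip_width: 0.0151
```

```bash
cat > n.py <<'E'
import sys
from h import *
p,R,Q=st()
py=(Q@(p[:2]-P['O'])*1e3)[1]
needle('top',sys.argv[1],py)
E
python3 n.py n2
```

```text
t 7.0 stand xy mm [ -0.72 144.18] z 86.52 F [-4.56  6.16] 1.65 w 15.1 j7 -11.4
needle deg -3.3 -> -0.22 mm, peak 41 med 19
```

View pics/n2.png

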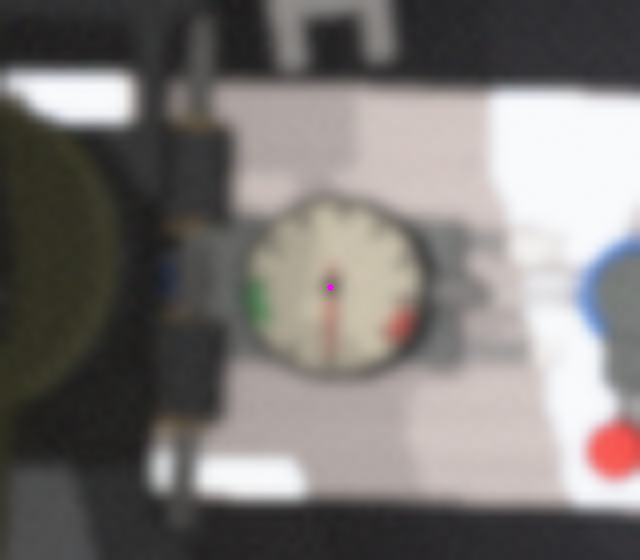

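Emit:
drive_tool --increments '[[[0,-0.05,0],[0,0,0]],[[0,-0.05,0],[0,0,0]],[[0,0,0],[0,0,0]]]'

```text
time_s: 7.35
tool_pos: [0.5689, 0.165, 0.0865]
tool_rot: [91.6, 89.7, 91.0]
force: [-3.9, 5.7, 1.1]
grip_width: 0.0155
```

```bash
python3 n.py n3
```

```text
t 7.35 stand xy mm [ -0.69 140.44] z 86.54 F [-4.02  5.64] 1.13 w 15.5 j7 -11.0
needle deg 4.6 -> 0.30 mm, peak 45 med 19
```

View pics/n3.png

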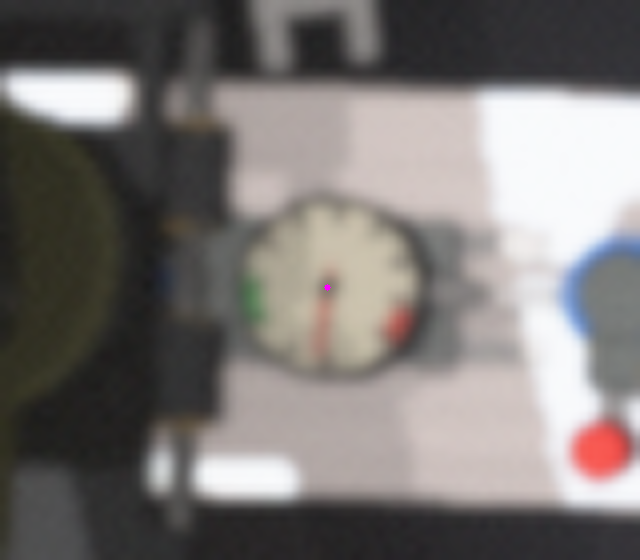

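Emit:
drive_tool --increments '[[[0,-0.04,0],[0,0,0]],[[0,-0.04,0],[0,0,0]],[[0,-0.035,0],[0,0,0]],[[0,0,0],[0,0,0]]]'

```text
time_s: 7.8
tool_pos: [0.5689, 0.161, 0.0865]
tool_rot: [90.6, 89.7, 90.0]
force: [-3.9, 7.2, -0.0]
grip_width: 0.0152
```

```bash
python3 n.py n4
```

```text
t 7.8 stand xy mm [ -0.71 136.48] z 86.53 F [-3.99  7.12] -0.01 w 15.2 j7 -10.6
needle deg 67.6 -> 4.37 mm, peak 41 med 19
```

View pics/n4.png

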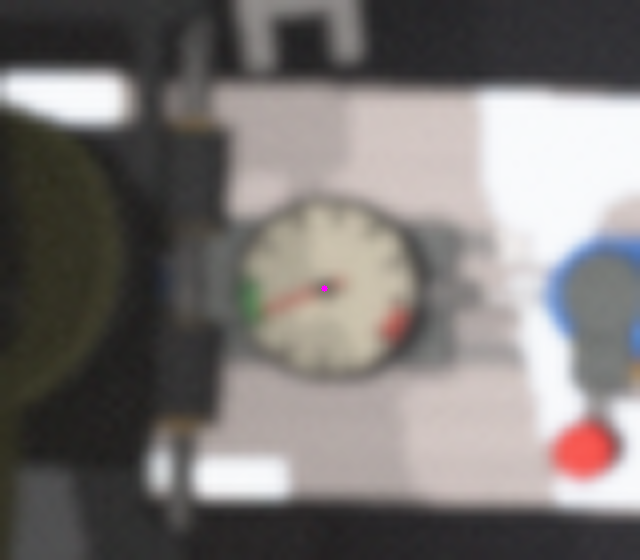

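Emit:
drive_tool --increments '[[[0,-0.018,0],[0,0,0]],[[0,0,0],[0,0,0]],[[0,0,0],[0,0,0]]]'

```text
time_s: 8.15
tool_pos: [0.5689, 0.1605, 0.0866]
tool_rot: [89.4, 89.7, 88.8]
force: [-4.0, 8.2, 0.7]
grip_width: 0.0146
```

```bash
python3 n.py n5
```

```text
t 8.15 stand xy mm [ -0.67 135.93] z 86.55 F [-4.15  8.16] 0.7 w 14.6 j7 -10.6
needle deg 74.3 -> 4.80 mm, peak 40 med 19
```

View pics/n5.png

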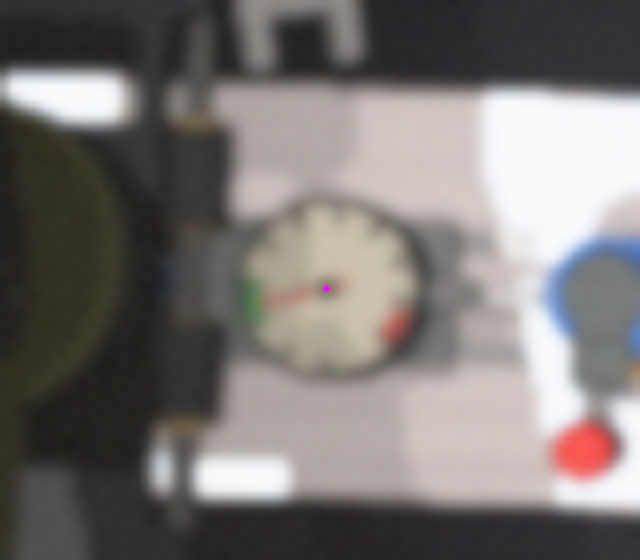

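Emit:
drive_tool --increments '[[[0,0.035,0],[0,0,0]],[[0,0.035,0],[0,0,0]],[[0,0,0],[0,0,0]]]'

```text
time_s: 8.5
tool_pos: [0.5688, 0.1605, 0.0865]
tool_rot: [112.2, 89.9, 111.6]
force: [-5.6, 3.3, 1.7]
grip_width: 0.0148
```

```bash
python3 n.py n6
```

```text
t 8.5 stand xy mm [ -0.71 135.98] z 86.5 F [-5.64  3.26] 1.67 w 14.8 j7 -10.8
needle deg 75.4 -> 4.88 mm, peak 40 med 19
```

Emit:
drive_tool --increments '[[[0,0,0],[0,0,0]],[[0,0,0],[0,0,0]],[[0,0,0],[0,0,0]],[[0,0,0],[0,0,0]],[[0,0,0],[0,0,0]],[[0,0,0],[0,0,0]]]' --hand 0

```text
time_s: 9.15
tool_pos: [0.5696, 0.1586, 0.0866]
tool_rot: [-3.8, 90.0, -4.6]
force: [0.8, 0.2, -1.2]
grip_width: 0.0429
```

```bash
python3 -c "
from h import *
st()
needle('top','n7',135.98)"
```

```text
t 9.15 stand xy mm [1.1000e-01 1.3403e+02] z 86.6 F [0.76 0.16] -1.22 w 42.9 j7 -10.8
needle deg 74.3 -> 4.80 mm, peak 42 med 19
```

View pics/n7.png

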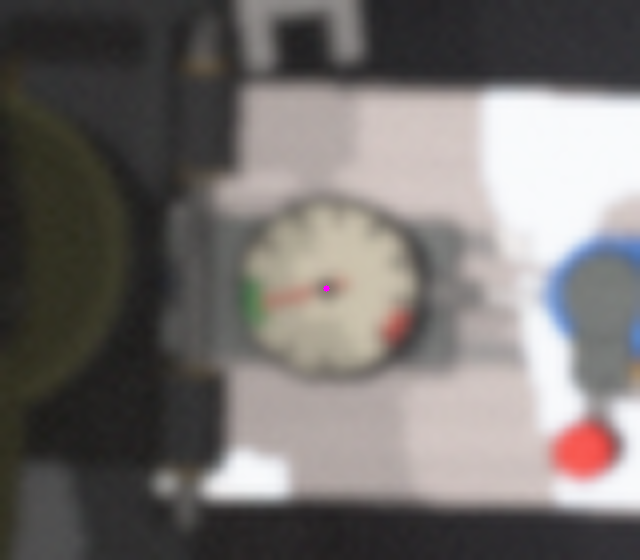

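Emit:
drive_tool --increments '[[[-0.95,0,0],[0,0,0]],[[-0.95,0,0],[0,0,0]],[[-0.9,0,0],[0,0,0]],[[0,-0.83,-0.27],[0,0,0]],[[0,-0.83,-0.27],[0,0,0]],[[0,-0.83,-0.27],[0,0,0]],[[0,-0.83,-0.27],[0,0,0]],[[0,0,0],[0,0,0]],[[0,0,0],[0,0,0]]]' --hand 0.2

```text
time_s: 10.1
tool_pos: [0.5245, 0.0259, 0.1989]
tool_rot: [54.5, 89.9, 53.7]
force: [0.1, 0.6, 0.4]
grip_width: 0.0522
```

```bash
python3 -c "
from h import *
go(-43.9,0.4,119)
c=shot('wrist','wr8',s=1.5)
for X in [(-43.7,.4,155),(-43.7,.4,107),(0,0,106),(0,86,71)]: print(np.round(np.array(proj(c,T(np.array(X)/1e3,P['O'],float(P['th']))))*1.5))
needle('top','n8',135.98)"
```

```text
t 10.1 stand xy mm [-43.19   0.78] z 198.91 F [0.12 0.6 ] 0.43 w 52.2 j7 -4.3
tool units [ 1.998 -0.012 -0.019] R [[0.001, 0.015, 1.0], [0.001, 1.0, -0.015], [-1.0, 0.001, 0.001]]
[382. 326.]
[382. 294.]
[463. 294.]
[460. 128.]
needle deg -9.8 -> -0.64 mm, peak 18 med 15
```

View pics/wr8.png

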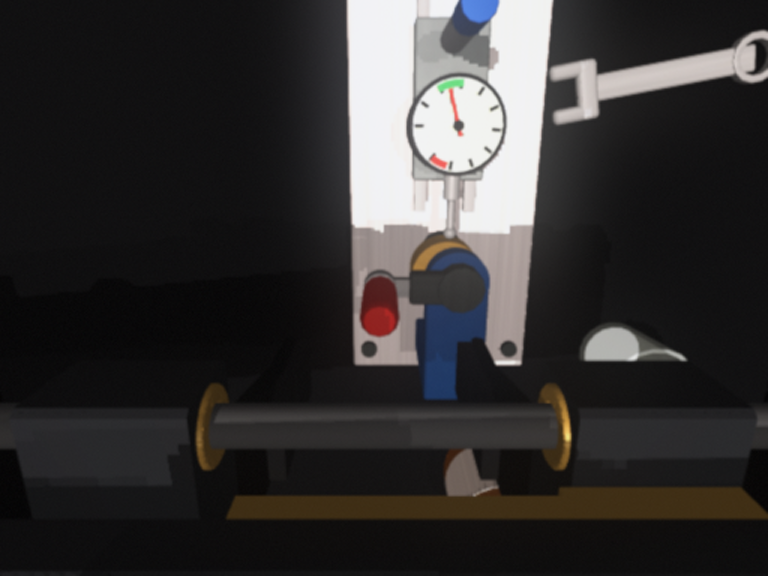

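View pics/n8.png

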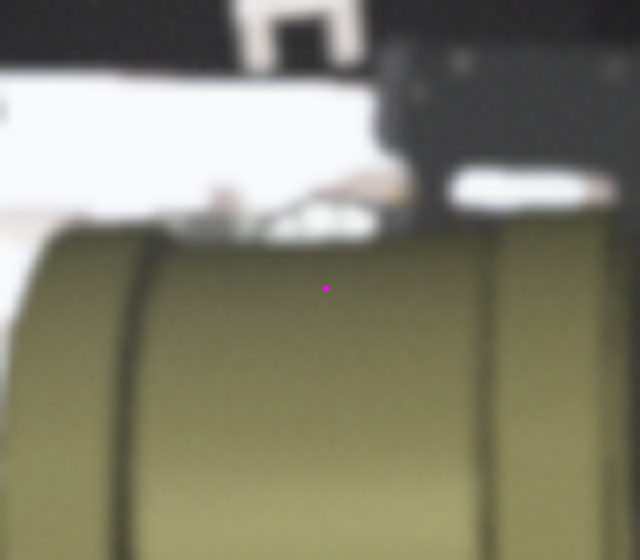

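Emit:
drive_tool --increments '[[[0.8,-0.01,-0.02],[0,0,0]],[[0.7,0,0],[0,0,0]],[[0.4,0,0],[0,0,0]],[[0.1,0,0],[0,0,0]],[[0,0,0],[0,0,0]],[[0,0,0],[0,0,0]]]'

```text
time_s: 10.8
tool_pos: [0.5246, 0.0268, 0.1195]
tool_rot: [8.9, 89.9, 8.2]
force: [-0.1, 0.2, -0.1]
grip_width: 0.052
```

```bash
python3 -c "
from h import *
go(-43.9,0.4,119)
c=shot('wrist','wr9',s=1.5)"
```

```text
t 10.8 stand xy mm [-43.17   1.61] z 119.46 F [-0.14  0.23] -0.09 w 52.0 j7 -1.7
tool units [ 0.011 -0.03  -0.018] R [[0.002, 0.012, 1.0], [0.0, 1.0, -0.012], [-1.0, 0.0, 0.002]]
```

View pics/wr9.png

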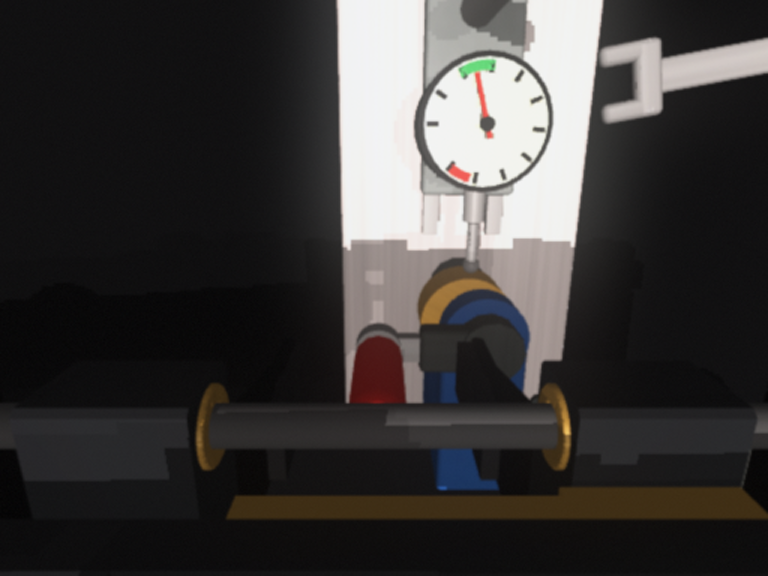

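Emit:
drive_tool --increments '[[[0,-0.03,-0.018],[0,0,0]],[[0,0,0],[0,0,0]],[[0,0,0],[0,0,0]],[[0,0,0],[0,0,0]],[[0,0,0],[0,0,0]],[[0,0,0],[0,0,0]],[[0,0,0],[0,0,0]],[[0,0,0],[0,0,0]]]' --hand -1 --squeeze 30

```text
time_s: 11.65
tool_pos: [0.523, 0.025, 0.1186]
tool_rot: [46.5, 90.0, 45.7]
force: [-1.1, -0.5, 1.2]
grip_width: 0.0173
```

```bash
python3 -c "
from h import *
st()
needle('wrist','n10',135.98)
c=shot('wrist','wr10',s=1.5)
th=0
for k in range(1):
  pass
"
```

```text
t 11.65 stand xy mm [-44.74  -0.18] z 118.61 F [-1.11 -0.48] 1.22 w 17.3 j7 -1.7
needle deg 66.6 -> 4.31 mm, peak 139 med 2
```

View pics/n10.png

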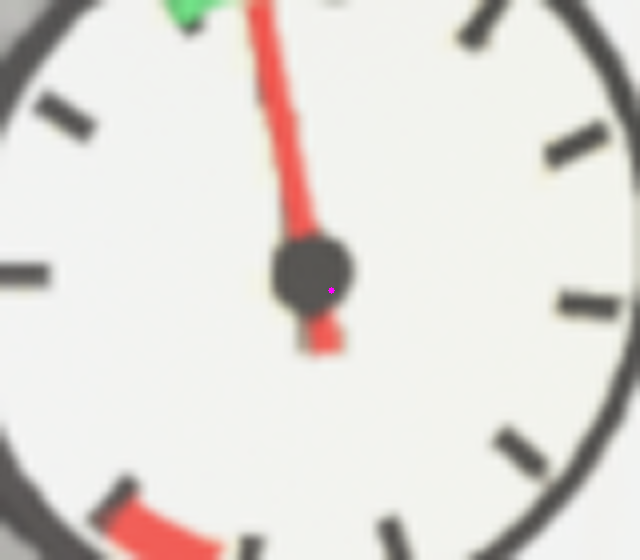

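View pics/wr10.png

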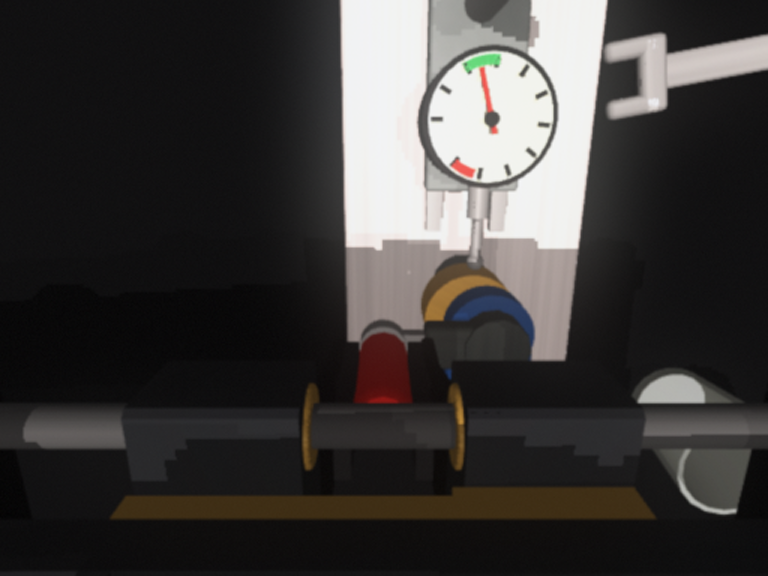

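```bash
cat > tab.py <<'E'
import numpy as np
a=np.radians(np.arange(0,361,6)); x=np.round(-44*np.cos(a)/40,3); y=np.round(-44*np.sin(a)/40,3)
for k in range(6):
    print(k*60,'[',', '.join('[[0, %.3f, %.3f], [0, 0, 0]]'%(y[i+1]-y[i],x[i+1]-x[i]) for i in range(k*10,k*10+10)),']')
E
python3 tab.py
cat >> h.py <<'E'
def nw(name=None):
    c=env.read_camera('wrist'); f=c['frame'].astype(int); th=float(P['th'])
    u,v=proj(c,T([0,.086,.071],P['O'],th)); u0,v0=u,v
    H,W=f.shape[:2]; yy,xx=np.mgrid[:H,:W]
    red=(f[:,:,0]-np.maximum(f[:,:,1],f[:,:,2])>70)
    dark=(f.max(2)<110)&(np.hypot(xx-u,yy-v)<14)
    n,l,s,ce=cv2.connectedComponentsWithStats(dark.astype(np.uint8))
    if n<2: print('no pivot',u,v); return
    k=1+min(range(n-1),key=lambda i:np.hypot(*(ce[i+1]-[u,v]))-0.1*s[i+1,4]); u,v=ce[k]
    C=px2z(c,u,v,.071); ys,xs=np.where(red&(np.hypot(xx-u,yy-v)<50))
    c_,s_=np.cos(th),np.sin(th);Q=np.array([[c_,s_],[-s_,c_]])
    d=np.array([Q@(px2z(c,a,b,.071)-C)[:2] for a,b in zip(xs,ys)])*1e3
    r=np.hypot(*d.T); m=(r>8)&(r<19); d=d[m]; 
    a=np.arctan2(d[:,1],-d[:,0]); z=np.exp(1j*a).mean(); a=np.degrees(np.angle(z))%360
    if a>330:a-=360
    print('NEEDLE deg %.1f -> %.2f mm  n=%d coh %.3f pivot %.0f,%.0f pred %.0f,%.0f'%(a,np.radians(a)/.27,m.sum(),abs(z),u,v,u0,v0))
    if name: cv2.imwrite('pics/%s.png'%name,cv2.resize(c['frame'][:,:,::-1],None,fx=1.5,fy=1.5))
def ck(name=None):
    p,R,Q=st(); s=Q@(p[:2]-P['O'])*1e3; al=np.arctan2(-s[1],-s[0]); F=Q@env.get_obs()['force'][:2]; ur=np.array([-np.cos(al),-np.sin(al)]); ut=np.array([np.sin(al),-np.cos(al)])
    print('alpha %.1f r %.2f Frad(on tool) %.2f Ftan %.2f'%(np.degrees(al),np.hypot(*s),F@ur,F@ut)); nw(name)
E
python3 -c "
from h import *
ck()"
```

```text
0 [ [[0, -0.115, 0.006], [0, 0, 0]], [[0, -0.114, 0.018], [0, 0, 0]], [[0, -0.111, 0.030], [0, 0, 0]], [[0, -0.107, 0.041], [0, 0, 0]], [[0, -0.103, 0.052], [0, 0, 0]], [[0, -0.097, 0.063], [0, 0, 0]], [[0, -0.089, 0.073], [0, 0, 0]], [[0, -0.081, 0.081], [0, 0, 0]], [[0, -0.073, 0.089], [0, 0, 0]], [[0, -0.063, 0.097], [0, 0, 0]] ]
60 [ [[0, -0.052, 0.103], [0, 0, 0]], [[0, -0.041, 0.107], [0, 0, 0]], [[0, -0.030, 0.111], [0, 0, 0]], [[0, -0.018, 0.114], [0, 0, 0]], [[0, -0.006, 0.115], [0, 0, 0]], [[0, 0.006, 0.115], [0, 0, 0]], [[0, 0.018, 0.114], [0, 0, 0]], [[0, 0.030, 0.111], [0, 0, 0]], [[0, 0.041, 0.107], [0, 0, 0]], [[0, 0.052, 0.103], [0, 0, 0]] ]
120 [ [[0, 0.063, 0.097], [0, 0, 0]], [[0, 0.073, 0.089], [0, 0, 0]], [[0, 0.081, 0.081], [0, 0, 0]], [[0, 0.089, 0.073], [0, 0, 0]], [[0, 0.097, 0.063], [0, 0, 0]], [[0, 0.103, 0.052], [0, 0, 0]], [[0, 0.107, 0.041], [0, 0, 0]], [[0, 0.111, 0.030], [0, 0, 0]], [[0, 0.114, 0.018], [0, 0, 0]], [[0, 0.115, 0.006], [0, 0, 0]] ]
180 [ [[0, 0.115, -0.006], [0, 0, 0]], [[0, 0.114, -0.018], [0, 0, 0]], [[0, 0.111, -0.030], [0, 0, 0]], [[
[... 414 characters left out ...]
-0.115], [0, 0, 0]], [[0, -0.018, -0.114], [0, 0, 0]], [[0, -0.030, -0.111], [0, 0, 0]], [[0, -0.041, -0.107], [0, 0, 0]], [[0, -0.052, -0.103], [0, 0, 0]] ]
300 [ [[0, -0.063, -0.097], [0, 0, 0]], [[0, -0.073, -0.089], [0, 0, 0]], [[0, -0.081, -0.081], [0, 0, 0]], [[0, -0.089, -0.073], [0, 0, 0]], [[0, -0.097, -0.063], [0, 0, 0]], [[0, -0.103, -0.052], [0, 0, 0]], [[0, -0.107, -0.041], [0, 0, 0]], [[0, -0.111, -0.030], [0, 0, 0]], [[0, -0.114, -0.018], [0, 0, 0]], [[0, -0.115, -0.006], [0, 0, 0]] ]
t 11.75 stand xy mm [-44.71  -0.2 ] z 118.63 F [0.22 0.46] 0.63 w 17.5 j7 -1.7
alpha 0.3 r 44.71 Frad(on tool) -0.22 Ftan -0.46
NEEDLE deg 74.5 -> 4.82 mm  n=64 coh 0.999 pivot 327,79 pred 330,81
```

Emit:
drive_tool --increments '[[[0,-0.115,0.006],[0,0,0]],[[0,-0.114,0.018],[0,0,0]],[[0,-0.111,0.03],[0,0,0]],[[0,-0.107,0.041],[0,0,0]],[[0,-0.103,0.052],[0,0,0]]]'

```text
time_s: 12.3
tool_pos: [0.5285, 0.0025, 0.1186]
tool_rot: [148.7, 90.0, 147.9]
force: [-2.1, 2.9, 2.3]
grip_width: 0.0168
```

```bash
python3 -c "
from h import *
ck('w11')"
```

```text
t 12.3 stand xy mm [-38.91 -22.62] z 118.62 F [-2.12  2.86] 2.28 w 16.8 j7 1.4
alpha 30.2 r 45.01 Frad(on tool) 0.40 Ftan -3.54
NEEDLE deg 66.5 -> 4.30 mm  n=74 coh 0.999 pivot 320,39 pred 323,40
```

View pics/w11.png

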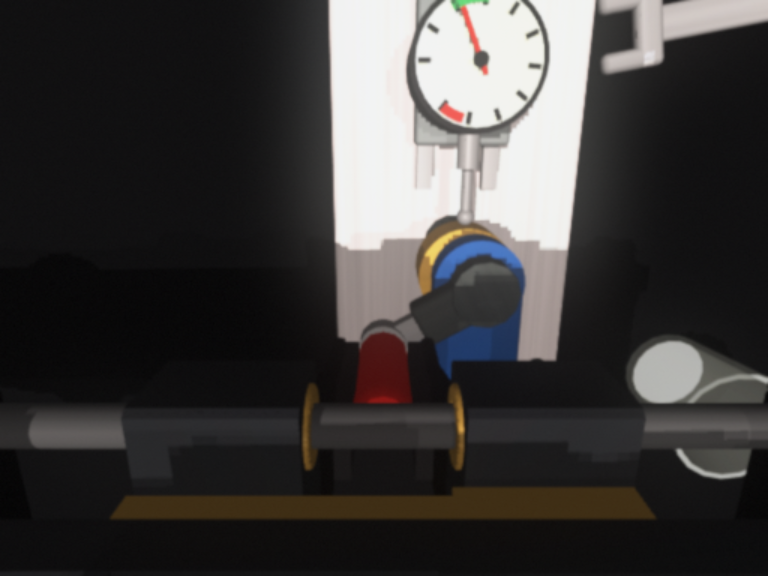

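Emit:
drive_tool --increments '[[[0,-0.097,0.063],[0,0,0]],[[0,-0.089,0.073],[0,0,0]],[[0,-0.081,0.081],[0,0,0]],[[0,-0.073,0.089],[0,0,0]],[[0,-0.063,0.097],[0,0,0]],[[0,-0.052,0.103],[0,0,0]],[[0,-0.041,0.107],[0,0,0]],[[0,-0.03,0.111],[0,0,0]],[[0,-0.018,0.114],[0,0,0]],[[0,-0.006,0.115],[0,0,0]]]'

```text
time_s: 13.35
tool_pos: [0.5667, -0.0201, 0.1186]
tool_rot: [-99.1, 90.0, -99.8]
force: [-3.3, 0.1, 3.8]
grip_width: 0.0171
```

```bash
python3 -c "
from h import *
ck('w12');needle('top','n12',135.98)"
```

```text
t 13.35 stand xy mm [ -0.4  -44.66] z 118.58 F [-3.25  0.01] 3.85 w 17.1 j7 6.4
alpha 89.5 r 44.66 Frad(on tool) 0.02 Ftan -3.25
NEEDLE deg 295.9 -> 19.13 mm  n=6 coh 0.992 pivot 255,0 pred 256,-2
needle deg 104.2 -> 6.73 mm, peak 21 med -1
```

View pics/w12.png

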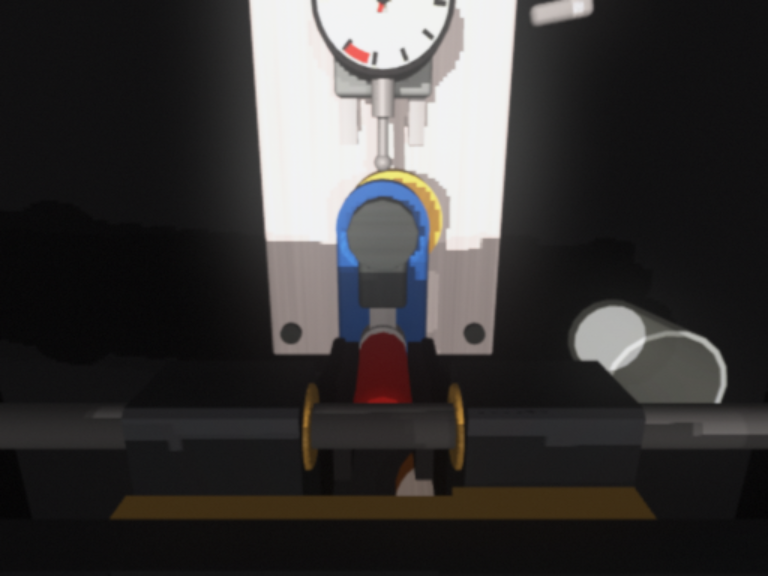

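View pics/n12.png

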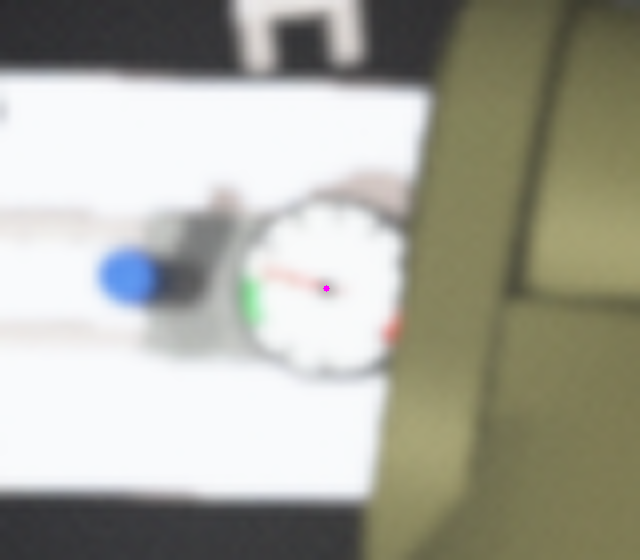

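Emit:
drive_tool --increments '[[[0,0.006,0.115],[0,0,0]],[[0,0.018,0.114],[0,0,0]],[[0,0.03,0.111],[0,0,0]],[[0,0.041,0.107],[0,0,0]],[[0,0.052,0.103],[0,0,0]],[[0,0.063,0.097],[0,0,0]],[[0,0.073,0.089],[0,0,0]],[[0,0.081,0.081],[0,0,0]],[[0,0.089,0.073],[0,0,0]],[[0,0.097,0.063],[0,0,0]]]'

```text
time_s: 14.45
tool_pos: [0.6052, 0.0018, 0.1186]
tool_rot: [-43.6, 90.0, -44.4]
force: [-2.3, -2.9, 3.5]
grip_width: 0.0171
```

```bash
python3 -c "
from h import *
ck('w13')"
```

```text
t 14.45 stand xy mm [ 37.76 -22.21] z 118.57 F [-2.21 -2.94] 3.53 w 17.1 j7 6.1
alpha 149.5 r 43.81 Frad(on tool) -0.42 Ftan -3.66
NEEDLE deg 179.4 -> 11.60 mm  n=75 coh 0.999 pivot 189,39 pred 191,41
```

Emit:
drive_tool --increments '[[[0,0.103,0.052],[0,0,0]],[[0,0.107,0.041],[0,0,0]],[[0,0.111,0.03],[0,0,0]],[[0,0.114,0.018],[0,0,0]],[[0,0.115,0.006],[0,0,0]]]'

```text
time_s: 15.0
tool_pos: [0.6112, 0.0241, 0.1186]
tool_rot: [-10.6, 90.0, -11.3]
force: [0.1, -3.4, 2.3]
grip_width: 0.0175
```

```bash
python3 -c "
from h import *
ck('w14')"
```

```text
t 15.0 stand xy mm [43.53  0.11] z 118.63 F [ 0.14 -3.38] 2.25 w 17.5 j7 4.1
alpha -179.9 r 43.53 Frad(on tool) 0.13 Ftan -3.38
NEEDLE deg 209.7 -> 13.56 mm  n=56 coh 0.999 pivot 182,79 pred 183,81
```

View pics/w14.png

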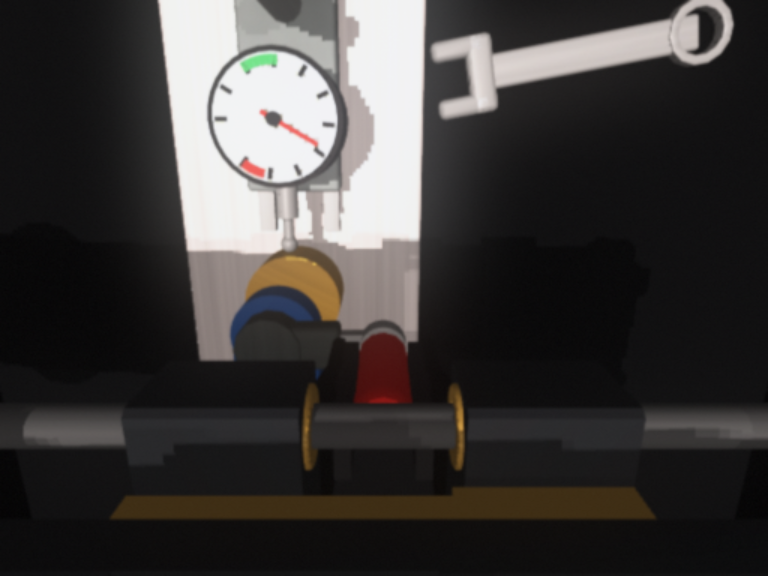

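Emit:
drive_tool --increments '[[[0,0.115,-0.006],[0,0,0]],[[0,0.114,-0.018],[0,0,0]],[[0,0.111,-0.03],[0,0,0]],[[0,0.107,-0.041],[0,0,0]],[[0,0.103,-0.052],[0,0,0]]]'

```text
time_s: 15.55
tool_pos: [0.6054, 0.0463, 0.1186]
tool_rot: [11.3, 90.0, 10.5]
force: [0.7, -3.1, 1.5]
grip_width: 0.0172
```

```bash
python3 -c "
from h import *
ck('w15')"
```

```text
t 15.55 stand xy mm [37.41 22.29] z 118.61 F [ 0.72 -3.05] 1.49 w 17.2 j7 1.7
alpha -149.2 r 43.55 Frad(on tool) -0.95 Ftan -2.99
NEEDLE deg 219.9 -> 14.21 mm  n=54 coh 0.999 pivot 194,116 pred 195,119
```

Emit:
drive_tool --increments '[[[0,0.097,-0.063],[0,0,0]],[[0,0.089,-0.073],[0,0,0]],[[0,0.081,-0.081],[0,0,0]],[[0,0.073,-0.089],[0,0,0]],[[0,0.063,-0.097],[0,0,0]]]'

```text
time_s: 16.1
tool_pos: [0.5893, 0.0627, 0.1186]
tool_rot: [29.1, 90.0, 28.3]
force: [2.3, -1.7, 0.5]
grip_width: 0.0168
```

```bash
python3 -c "
from h import *
ck('w16')"
```

```text
t 16.1 stand xy mm [21.07 38.43] z 118.63 F [ 2.36 -1.68] 0.51 w 16.8 j7 -0.8
alpha -118.7 r 43.83 Frad(on tool) -0.34 Ftan -2.88
NEEDLE deg 205.7 -> 13.30 mm  n=49 coh 0.999 pivot 220,142 pred 222,145
```

Emit:
drive_tool --increments '[[[0,0.052,-0.103],[0,0,0]],[[0,0.041,-0.107],[0,0,0]],[[0,0.03,-0.111],[0,0,0]],[[0,0.018,-0.114],[0,0,0]],[[0,0.006,-0.115],[0,0,0]]]'

```text
time_s: 16.65
tool_pos: [0.5673, 0.0687, 0.1186]
tool_rot: [41.2, 90.0, 40.5]
force: [2.4, -0.9, 0.3]
grip_width: 0.0173
```

```bash
python3 -c "
from h import *
ck('w17')"
```

```text
t 16.65 stand xy mm [-1.01 44.16] z 118.63 F [ 2.44 -0.92] 0.29 w 17.3 j7 -2.8
alpha -88.7 r 44.17 Frad(on tool) -0.97 Ftan -2.42
NEEDLE deg 173.7 -> 11.23 mm  n=49 coh 0.999 pivot 255,152 pred 257,154
```

View pics/w17.png

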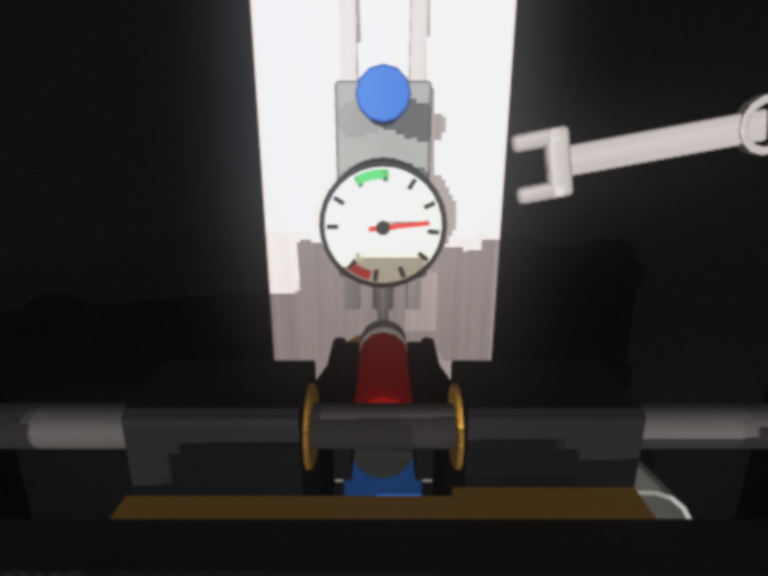

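Emit:
drive_tool --increments '[[[0,-0.006,-0.115],[0,0,0]],[[0,-0.018,-0.114],[0,0,0]],[[0,-0.03,-0.111],[0,0,0]],[[0,-0.041,-0.107],[0,0,0]],[[0,-0.052,-0.103],[0,0,0]],[[0,-0.063,-0.097],[0,0,0]],[[0,-0.073,-0.089],[0,0,0]],[[0,-0.081,-0.081],[0,0,0]],[[0,-0.089,-0.073],[0,0,0]],[[0,-0.097,-0.063],[0,0,0]]]'

```text
time_s: 17.7
tool_pos: [0.5287, 0.047, 0.1186]
tool_rot: [109.2, 90.0, 108.5]
force: [2.4, 1.5, 1.1]
grip_width: 0.0172
```

```bash
python3 -c "
from h import *
ck('w18')"
```

```text
t 17.7 stand xy mm [-39.28  21.96] z 118.6 F [2.33 1.5 ] 1.15 w 17.2 j7 -3.4
alpha -29.2 r 45.00 Frad(on tool) -1.31 Ftan -2.45
NEEDLE deg 98.2 -> 6.35 mm  n=62 coh 0.999 pivot 316,117 pred 319,118
```

Emit:
drive_tool --increments '[[[0,-0.103,-0.052],[0,0,0]],[[0,-0.107,-0.041],[0,0,0]],[[0,-0.111,-0.03],[0,0,0]],[[0,-0.114,-0.018],[0,0,0]],[[0,-0.115,-0.006],[0,0,0]]]'

```text
time_s: 18.25
tool_pos: [0.5226, 0.0248, 0.1186]
tool_rot: [146.2, 90.0, 145.4]
force: [0.4, 2.2, 2.2]
grip_width: 0.0171
```

```bash
python3 -c "
from h import *
ck('w19')
from scipy.optimize import curve_fit
A=np.radians([.3,30.2,89.5,149.5,180.1,210.8,241.3,271.3]);p=np.array([4.82,4.30,6.73,11.6,13.56,14.21,13.30,11.23])
# disc r22 + ball 4: dist = 5cos + sqrt(26^2-25 sin^2)
f=lambda a,k,h:k+5*np.cos(a-h)+np.sqrt(26**2-25*np.sin(a-h)**2)-26
q,_=curve_fit(f,A,p,p0=[9,3.5]);print(q[0],np.degrees(q[1]),(p-f(A,*q)).round(2))
"
```

```text
t 18.25 stand xy mm [-45.11  -0.4 ] z 118.56 F [0.41 2.21] 2.25 w 17.1 j7 -1.5
alpha 0.5 r 45.11 Frad(on tool) -0.43 Ftan -2.21
NEEDLE deg 74.7 -> 4.83 mm  n=67 coh 0.999 pivot 328,79 pred 331,81
9.321256718057246 207.67631970221848 [ 0.04 -0.03  0.15 -0.01 -0.09 -0.1  -0.04  0.08]
```

Emit:
drive_tool --increments '[[[0,-0.115,0.006],[0,0,0]],[[0,-0.114,0.018],[0,0,0]],[[0,-0.111,0.03],[0,0,0]],[[0,-0.107,0.041],[0,0,0]],[[0,-0.103,0.052],[0,0,0]],[[0,-0.097,0.063],[0,0,0]],[[0,-0.089,0.073],[0,0,0]],[[0,-0.081,0.081],[0,0,0]],[[0,-0.073,0.089],[0,0,0]],[[0,-0.063,0.097],[0,0,0]]]'

```text
time_s: 19.3
tool_pos: [0.5444, -0.0142, 0.1185]
tool_rot: [-152.2, 89.9, -153.0]
force: [-2.3, 1.6, 5.0]
grip_width: 0.0174
```

Emit:
drive_tool --increments '[[[0,-0.052,0.103],[0,0,0]],[[0,-0.041,0.107],[0,0,0]],[[0,-0.03,0.111],[0,0,0]],[[0,-0.018,0.114],[0,0,0]],[[0,-0.006,0.115],[0,0,0]],[[0,0.006,0.115],[0,0,0]],[[0,0.018,0.114],[0,0,0]],[[0,0.03,0.111],[0,0,0]],[[0,0.041,0.107],[0,0,0]],[[0,0.052,0.103],[0,0,0]]]'

```text
time_s: 20.3
tool_pos: [0.588, -0.0159, 0.1185]
tool_rot: [-130.2, 89.9, -131.0]
force: [-2.8, -0.6, 6.5]
grip_width: 0.0174
```

Emit:
drive_tool --increments '[[[0,0.063,0.097],[0,0,0]],[[0,0.073,0.089],[0,0,0]],[[0,0.081,0.081],[0,0,0]],[[0,0.089,0.073],[0,0,0]],[[0,0.097,0.063],[0,0,0]],[[0,0.103,0.052],[0,0,0]],[[0,0.107,0.041],[0,0,0]],[[0,0.111,0.03],[0,0,0]],[[0,0.114,0.018],[0,0,0]],[[0,0.115,0.006],[0,0,0]]]'

```text
time_s: 21.3
tool_pos: [0.6113, 0.0213, 0.1186]
tool_rot: [-81.4, 89.8, -82.3]
force: [-1.2, -3.1, 5.2]
grip_width: 0.0171
```

```bash
python3 -c "
from h import *
ck('w20')"
```

```text
t 21.3 stand xy mm [43.58 -2.7 ] z 118.57 F [-1.19 -3.07] 5.23 w 17.1 j7 4.5
alpha 176.5 r 43.66 Frad(on tool) -1.00 Ftan -3.14
NEEDLE deg 207.3 -> 13.40 mm  n=54 coh 0.999 pivot 181,73 pred 183,76
```

Emit:
drive_tool --increments '[[[0,0.115,-0.006],[0,0,0]],[[0,0.114,-0.018],[0,0,0]],[[0,0.111,-0.03],[0,0,0]],[[0,0.107,-0.041],[0,0,0]],[[0,0.06,-0.03],[0,0,0]],[[0,0,0],[0,0,0]],[[0,0,0],[0,0,0]]]'

```text
time_s: 22.05
tool_pos: [0.6059, 0.0454, 0.1186]
tool_rot: [107.5, 89.9, 106.8]
force: [-1.1, -0.2, 4.5]
grip_width: 0.0173
```

```bash
python3 -c "
from h import *
ck('w21');nw()"
```

```text
t 22.05 stand xy mm [37.92 21.34] z 118.6 F [-1.11 -0.26] 4.52 w 17.3 j7 2.2
alpha -150.6 r 43.51 Frad(on tool) -1.09 Ftan 0.32
NEEDLE deg 219.7 -> 14.20 mm  n=54 coh 0.999 pivot 193,115 pred 195,117
NEEDLE deg 219.5 -> 14.19 mm  n=54 coh 0.999 pivot 193,115 pred 195,117
```

View pics/w21.png

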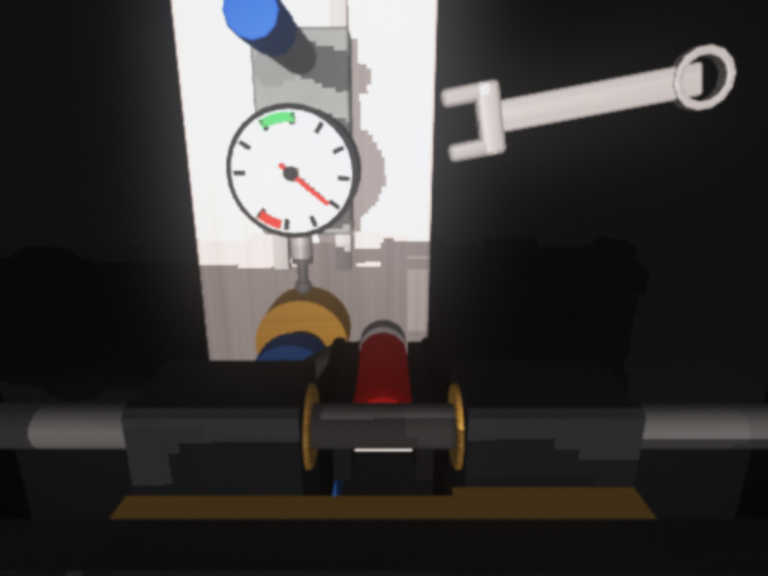

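```bash
python3 -c "
import numpy as np
from scipy.optimize import curve_fit
xy=np.array([[-44.71,-.2],[-38.91,-22.62],[-.4,-44.66],[37.76,-22.21],[43.53,.11],[37.41,22.29],[21.07,38.43],[-1.01,44.16],[-39.28,21.96],[-45.11,-.4],[43.58,-2.7],[37.92,21.34]])
p=np.array([4.82,4.30,6.73,11.6,13.56,14.21,13.30,11.23,6.35,4.83,13.40,14.2])
M=np.c_[2*xy,np.ones(len(xy))];s=np.linalg.lstsq(M,(xy**2).sum(1),rcond=None)[0];print(s[:2],np.sqrt(s[2]+s[0]**2+s[1]**2))
d=xy-s[:2];A=np.arctan2(-d[:,1],-d[:,0])
f=lambda a,k,h,e:k+e*np.cos(a-h)+np.sqrt(26**2-(e*np.sin(a-h))**2)-26
q,cv=curve_fit(f,A,p,p0=[9,3.5,5]);print(q,np.degrees(q[1]),np.degrees(np.sqrt(cv[1,1])),(p-f(A,*q)).round(2)); print(np.degrees(A)%360)
"
```

```text
[-0.71243351 -0.21296164] 44.314997618182396
[9.29633203 3.62664885 4.9272042 ] 207.79167276724095 0.21796421239934724 [-0.02 -0.07  0.07 -0.01 -0.01 -0.01 -0.    0.04  0.02  0.    0.   -0.02]
[3.59983121e+02 3.03962719e+01 9.04027451e+01 1.50240761e+02
 1.80418241e+02 2.10552561e+02 2.40590724e+02 2.70384222e+02
 3.30104882e+02 2.41374615e-01 1.76786193e+02 2.09157065e+02]
```

Emit:
drive_tool --increments '[[[0,0,0],[0,0,0]],[[0,0,0],[0,0,0]],[[0,0,0],[0,0,0]],[[0,0,0],[0,0,0]],[[0,0,0],[0,0,0]],[[0,0,0],[0,0,0]]]' --hand 0

```text
time_s: 22.75
tool_pos: [0.6062, 0.0442, 0.1185]
tool_rot: [149.2, 90.0, 148.5]
force: [-0.1, 0.0, 0.2]
grip_width: 0.0429
```

```bash
python3 -c "
from h import *
ck('w22')"
```

```text
t 22.75 stand xy mm [38.17 20.12] z 118.46 F [-0.08  0.02] 0.24 w 42.9 j7 2.2
alpha -152.2 r 43.15 Frad(on tool) -0.06 Ftan 0.06
NEEDLE deg 219.5 -> 14.19 mm  n=52 coh 0.999 pivot 192,113 pred 194,115
```

Emit:
drive_tool --increments '[[[-0.4,0,0],[0,0,0]],[[-0.8,0,0],[0,0,0]],[[-0.9,0,0],[0,0,0]],[[-0.5,0,0],[0,0,0]],[[0,0,0],[0,0,0]],[[0,-0.5,-1.0],[0,0,0]],[[0,-0.5,-1.0],[0,0,0]],[[0,-0.5,-1.0],[0,0,0]],[[0,0,0],[0,0,0]]]'

```text
time_s: 23.7
tool_pos: [0.4806, -0.0174, 0.222]
tool_rot: [136.1, 89.7, 135.2]
force: [-0.6, -0.3, -0.4]
grip_width: 0.0433
```

```bash
python3 -c "
from h import *
st()
shot('wrist','w23',s=1.5);needle('top','n23',135.98);shot('top','t23',(100,90,330,260),3.4);shot('side','s23',(130,90,330,240),4)"
```

```text
t 23.7 stand xy mm [-86.52 -43.18] z 222.0 F [-0.57 -0.26] -0.36 w 43.3 j7 -3.9
needle deg 220.5 -> 14.25 mm, peak 25 med -1
```

View pics/w23.png

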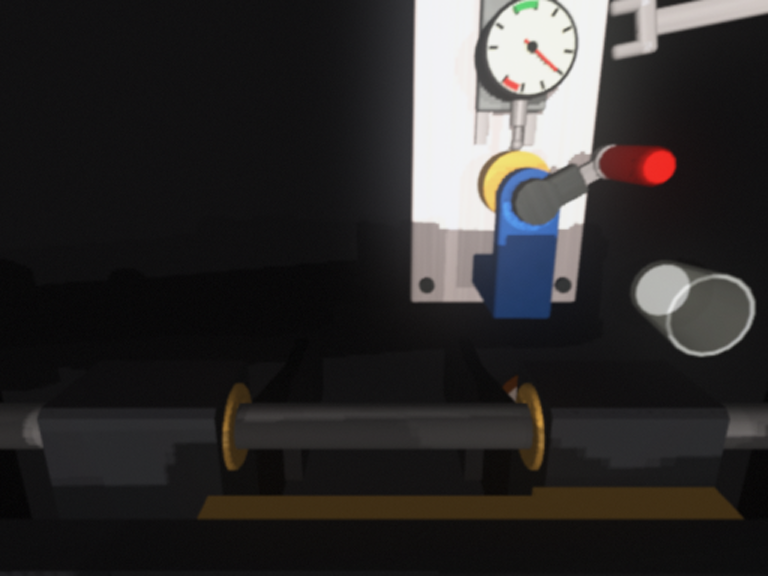

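View pics/t23.png

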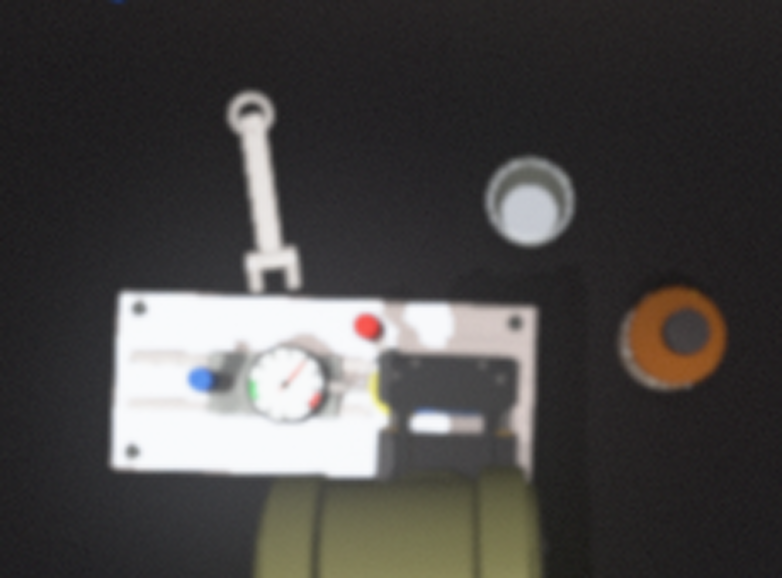

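View pics/s23.png

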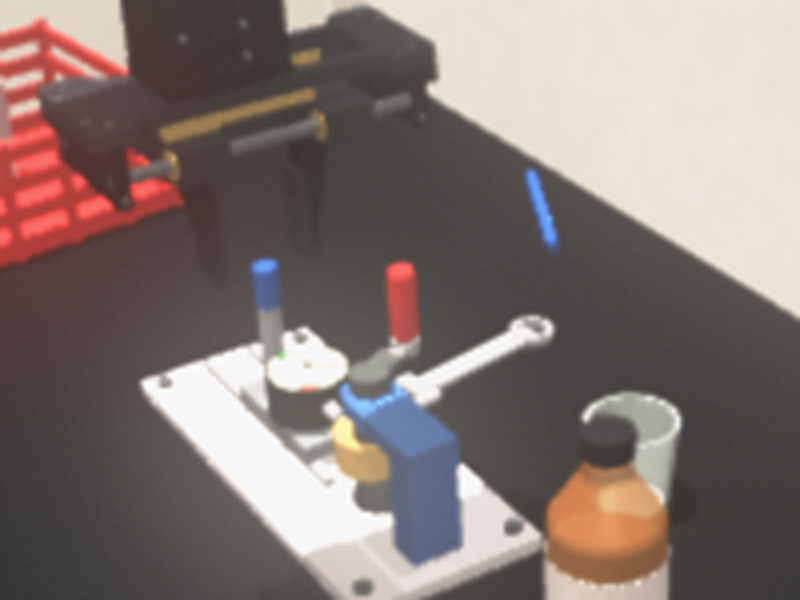

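Emit:
drive_tool --increments '[[[0,0,0],[0,0,0]],[[0,0,0],[0,0,0]],[[0,0,0],[0,0,0]]]'

```text
time_s: 24.2
tool_pos: [0.4858, -0.0141, 0.2223]
tool_rot: [-117.0, 89.9, -117.7]
force: [-0.4, -0.1, -0.2]
grip_width: 0.0434
```

```bash
python3 -c "
from h import *
st();needle('top',None,135.98);print(env.sign_off())"
```

```text
t 24.2 stand xy mm [-81.35 -39.76] z 222.27 F [-0.36 -0.11] -0.23 w 43.4 j7 -3.9
needle deg 221.7 -> 14.33 mm, peak 25 med -1
the job is handed in; nothing more can be done
None
```

I pressed the gauge plunger in, cranked the spindle through more than one full turn, and left the eccentric at its high spot. The job is handed in at about 24 s of the 72 s allowed.

- **Gauge:** I slid it by its post until the needle read about 4.8 mm, in the green. The reading held after I let go of the post. The highest reading all through was about 14.3 mm, well short of the 19 mm where damage starts.
- **Cranking:** I led the knob anticlockwise through one full turn and then on to the high spot. The needle went from a low of about 4.3 mm to a peak of about 14.2 mm, and came back to 4.83 mm after the full turn. Where I checked, the radial force on the handle stayed at or below 1.3 N, which is under 1 mm of strain.
- **Final position:** A fit to the readings puts the peak at 207.8°, and I let go at about 209.2°, which costs less than 0.01 mm of needle reading. The wrist camera read 14.2 mm and the top camera 14.3 mm after release.
- **Last checks:** The arm was clear of everything with the force near zero. In the final pictures the bottle, beaker and spanner looked undisturbed; I checked them by eye only.

Two small disagreements remained. The finger opening read 15 mm on the 17 mm post, and camera predictions were off by 1–2 mm; neither caused a problem.

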